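Refit the label dispenser's guide roller and set its blank feed selector by clicks

ROBOT

A 6-joint arm with a two-finger parallel gripper is mounted at the origin on a cart in front of the work surface, level with it; the furniture and walls round the work are solid. World frame = base frame: x ahead of the robot, y to its left, z up, the work surface at z = 0. Lengths are in m, angles in rad, forces in N, time in s.
With the tool pointing down it reaches from about 0.375 to 0.925 m from the base axis. Payload 5.7 kg.
Tool frame: the origin (TCP) lies between the finger pads; the fingertips stand r.tip_reach ahead of it and the grasp point (between the pads) lies 5 mm behind it (r.tip_reach is the distance from the TCP to the fingertips, in m); z points along the fingers, y is the line along which they close (so a half turn about z gives the same grasp; the last joint's range is limited). The gripper opens to 88 mm and grips with 3 to 60 N. Pads are 20 mm wide; open, the fingers measure 115 mm over their backs; the gripper's body (75 mm by 178 mm) begins 61 mm behind the grasp point.
Start: joints at [-1.321, 0.359, 1.51, -0, 1.272, -0.115], TCP at [0.214, -0.56, 0.237] pointing down, gripper open.
Joint ranges: [-2.97, 2.97], [-1.01, 2.36], [0.21, 2.38], [-0.96, 4.11], [0.2, 2.71], [-2.98, 2.98]. Speed limits (rad/s): [2.39, 2.39, 3.14, 3.14, 3.14, 3.14].

INTERFACE

Orientations are given as a 3x3 rotation matrix whose columns are the frame's x, y, z axes.
In Python, from workcell import r gives the robot as it stands.
- The arm moves only by the tool carry_out, never from a script. Its argument "moves" is a list of rows, each a list of 4 numbers: the shift along the tool's x, y, z scaled (see below), then the turn about the tool's z scaled (see below). In form: [[dx, dy, dz, roll], ...]. A call has 1 to 5 rows; each row is the pose to reach, as a shift and turn from the pose commanded when the call began, along the tool's axes at that moment; what a row does not reach only later rows make up. The controller multiplies each number of a shift by 0.1 m and each number of a turn by 0.5 rad. A row lasts 1/12 s, in which the tool goes at most 41.7 mm and 7.16 degrees, less where a joint would pass 70% of its speed; a pose out of reach is approached as far as the arm can. A call with a number of a shift or a turn outside -1 to 1 is refused whole. A call with a gripper value outside its range is refused whole. "hand" is the closure, from 0 (fully open) to 1 (shut), set as the call begins (left out, the last holds). The fingers move at their own pace and stop on an object; the grip force is fixed at half the most. Time passes only in rows, so rows that repeat a pose let the fingers close. It gives the time, the measured TCP pose, the force, the opening and the grip force at its end, in the units of the state.
- r.get_obs(): the state, without advancing time (a new reading comes with each control period).
- r.grab_frame(name): name is "scene" or "top" or "wrist"; returns (picture, depth): 480x640x3 uint8, blue, green, red; 480x640 float32, m along the optical axis (not along the pixel's ray), 0 where there is no reading.
- r.get_calibration(name): a dict with "mtx" (3x3 intrinsics, pixels), "dist_coeffs" ([k1, k2, p1, p2, k3] as OpenCV has them; the pictures are not rectified), "R" (3x3) and "t" (3): a world point X has camera coordinates R X + t. Camera axes: x right, y down, z forward; pixel columns grow to the right and rows downward; lengths in m; the calibration is good to about 2 mm. A picture is of the moment at which its call begins: read the wrist's pose just before it. get_calibration takes no time and is no camera call; for the wrist camera it gives the pose at the moment of the call.
- r.hand_in(): hands the job in; it is judged then, once.
Trained networks look in the newest picture that a camera, given by its name, has taken for a name from the list of things; names that differ only in an ending like _2 or _b are one class to them, and where a whole thing is asked for, a point or a joint stands for the part that bears it (a point fixed in the world has none). Each returns a list of dicts, best first, with "confidence" (0 to 1); they miss things now and then, are a little off and sometimes report something else, mostly with a low value. They report only what shows in the picture. A call takes as long as a camera call.
- r.spot_in(camera, target): "point" ([x, y, z] in m, in world coordinates, good to about 4 mm: the middle of the surface that is visible of it).
- r.cut_out(camera, target): "mask" (480x640 bool, what is visible of it).
- r.tip_of(camera, target): "point" ([x, y, z] in m, in world coordinates, good to about 4 mm: a listed point, or the origin of a listed thing).
The state is a dict: "t": time; "joints": joint angles; "qd": joint speeds; "joint_torque": joint torques, N m; "tool_pos": TCP position; "tcp_rot": TCP orientation; "wrist_force": force on the tool from outside, world axes, zero at the start; "ft_torque": the same for the moment, N m; "width": opening from 0.0 (shut) to 1.0 (fully open); "finger_force": force on a finger pad.
Only numpy, scipy, OpenCV 4.12 (cv2) and the standard library are available. Lean on these libraries where they do the work, as an engineer would, in place of code of your own. Each camera call takes 0.05 s, during which the arm holds its last target. There are 200 camera calls.

TASK

The guide roller of the label dispenser is out for cleaning and the marks of its feed selector are worn off. Swing the selector lever anticlockwise (seen from above) all the way to its end stop, which is off; with the drive off, refit the roller: one axle end into the open saddle against the sprung plunger, push it back, tip the other end down and let the spring slide it fully home under the roofed catch. Then turn the lever clockwise exactly four clicks from the stop, and leave the two jars and the tally counter near it where they are.

Things in the scene. Friction and masses are not known exactly. Their poses are not given: they have to be found in the camera images.
- dispenser: Bench label dispenser, fixed. Right: white control box (top 55 mm) with the black selector lever; left: roller bay; behind: label roll and drive housing. Origin on the bench midway between bay and selector; x to its back, y left to the bay, z up. In its frame (mm): bay (0, 75, 78), selector axis (0, -75). Bay base 14 high, cheek plate at y 11 to 19 90 high, label roll from x 82, top 109.
- bay (a point): Where the middle of the seated roller belongs; axes as the dispenser's, y along the roller axis. At y +48.5 to +53.5 an open-topped saddle plate, slot 13 mm wide, floor at z -5, prongs up to z +12 (18 mm wide above z +6); behind it the plunger. At y -40 to -56 the catch: channel 15 mm wide, floor z -5, walls up to z +7, its last 7 mm (y -49 to -56) roofed, roof z +6.5 to +11.5; end wall at y -56.
- plunger (a joint): Brass sprung plunger behind the saddle, on the roller's axis, face 16 mm across, free at bay y +54 mm. Travel in m, 0 free to 0.015 pushed fully back (towards +y of the bay); 3 N when touched, 0.5 N more per mm. Reads 0.002 with the roller home.
- roller_mid (a point): Middle of the loose guide roller, on its axis (16 mm above the bench as it lies); y along the axis. Black rubber barrel 32 mm diameter, 68 mm long; at each end a steel axle stub 10 mm diameter, 22 mm long; 112 mm overall, 0.16 kg, both ends alike. To pass the roof it must be 8 to 11 mm towards +y of the bay.
- selector (a joint): Selector angle in rad, 0 at the anticlockwise end stop (off), growing clockwise seen from above to 3.14 at the other stop. Seven detented positions, one click = 0.524 rad; a sprung roller pulls the lever into the nearest one when it is let go. About 4.5 N at the paddle to pass a click. At 0 the lever points 60 deg to the right (clockwise) of the dispenser's +x; at 3.14 the opposite way.
- selector_axis (a point): Point on the vertical selector axis, 90 mm above the bench, 35 mm above the control box top (55 mm). Axes as the dispenser's. Round hub 32 mm across up to 85 mm height; index disc and stop pins below 76 mm.
- paddle (a point): Middle of the lever's upright black paddle, 65 mm from the selector axis, 95 mm above the bench. Paddle 40 mm long along the lever (45 to 85 mm from the axis), 12 mm thick, from 68 to 112 mm above the bench.
- paste_jar: Open glass jar with paste, 70 mm across, 113 mm high, loose, origin under its middle; stands in front of the dispenser beside the roller. Not to be moved.
- empty_jar: Empty open glass jar, 70 mm across, 112 mm high, loose, to the right of the dispenser. Not to be moved.
- tally: Loose hand tally counter, 44x51x30 mm, on the bench at the left front. Not to be moved.

How it is judged:
On the way, in this order (a step that is already met when the one before it is completed fails the run):
1. the selector is turned fully anticlockwise against its end stop (value of joint selector below 0.08 rad), for 0.2 s.
2. with the selector still at the stop, the roller sits home in its bay, under the roofed catch (distance between roller_mid and bay below 0.005 m and angle between the y axis of roller_mid and the y axis of bay, either way round below 0.06 rad and value of joint selector below 0.12 rad), for 0.2 s.
3. the selector stands on the fourth click (value of joint selector between 1.9744 and 2.2144 rad), for 0.2 s.
At the end, for the whole second after the job is handed in: Roller at rest home in the bay (middle within 5 mm of the bay point, axis within 0.06 rad), and the selector at rest on the fourth click clockwise from its end stop (within 0.12 rad) (all of step 3 and distance between roller_mid and bay below 0.005 m and angle between the y axis of roller_mid and the y axis of bay, either way round below 0.06 rad and linear speed of roller below 0.02 m/s); the robot touches nothing.
It fails at once if the paste jar, the empty jar or the tally counter is moved more than 30 mm (distance of any of paste_jar, empty_jar, tally from where it was at the start of the episode above 0.03 m).
It also fails if it takes over 67 s, if anything falls off the work surface, if the arm or the gripper's body presses on something with over 40 N, if the wrist force passes 120 N, or if a joint passes its speed limit or range.

## Working session

There is one attempt and no reset: what is moved stays moved. The work goes in short steps, Python scripts to look and compute and a tool call to move; the robot and the scene stay as the last step left them, time stands still between calls to the robot, and variables do not carry over. Pictures are saved under pics/ and viewed, at most 13 in all, crops included, and the job is handed in when it is done.

Besides the shell and the picture viewer there is one more tool, called after ">>>" as name(argument=value, ...), one argument or row to a line, values as JSON. carry_out: Moves the arm, as the interface text tells. Shifts and turns lie within -1 to 1; 1 stands for 0.1 m of shift or 0.5 rad of turn. Its arguments: {"type":"object","properties":{"moves":{"type":"array"},"hand":{"type":"number"}},"required":["moves"]}

```bash
ls; mkdir -p pics; cat > h.py <<'E'
import numpy as np, cv2
from workcell import r
np.set_printoptions(precision=4,suppress=True)
def px(name,X):
    c=r.get_calibration(name); R=np.array(c["R"]);
    p,_=cv2.projectPoints(np.array(X,float).reshape(-1,3),cv2.Rodrigues(R)[0],np.array(c["t"],float),np.array(c["mtx"]),np.array(c["dist_coeffs"]))
    return p.reshape(-1,2)
def cloud(c,d):
    h,w=d.shape; u,v=np.meshgrid(np.arange(w),np.arange(h))
    n=cv2.undistortPoints(np.stack([u,v],-1).reshape(-1,1,2).astype(float),np.array(c["mtx"]),np.array(c["dist_coeffs"])).reshape(h,w,2)
    P=np.dstack([n*d[...,None],d]); return (P-np.array(c["t"]))@np.array(c["R"])
E
python3 - <<'E'
from h import *
o=r.get_obs(); print(o["t"],o["tool_pos"],o["tcp_rot"],o["width"],r.tip_reach)
for n in("scene","top"):
    im,d=r.grab_frame(n); cv2.imwrite(f"pics/{n}0.png",im); np.save(f"{n}0.npy",d)
    for t in("dispenser","bay","roller_mid","selector_axis","paddle","paste_jar","empty_jar","tally"):
        print(n,t,[(np.array(x["point"]).round(4),round(x["confidence"],2)) for x in r.tip_of(n,t)[:2]])
print(r.get_obs()["t"])
E
```

```text
pics
0.0 [ 0.2139 -0.5599  0.2358] [[ 0.9342  0.3568 -0.0004]
 [ 0.3568 -0.9342  0.0017]
 [ 0.0002 -0.0017 -1.    ]] 0.9965917214910173 0.014
scene dispenser [(array([ 0.569 , -0.3692,  0.0027]), 0.57)]
scene bay []
scene roller_mid [(array([ 0.3703, -0.3216,  0.0138]), 0.74)]
scene selector_axis [(array([ 0.3704, -0.3173,  0.0166]), 0.31), (array([ 0.4118, -0.2092, -0.0011]), 0.19)]
scene paddle [(array([ 0.4913, -0.3791,  0.0986]), 0.85), (array([ 0.5313, -0.4357,  0.0905]), 0.27)]
scene paste_jar [(array([ 0.4125, -0.2079, -0.0036]), 0.85)]
scene empty_jar [(array([ 0.4657, -0.5823,  0.0047]), 0.67)]
scene tally [(array([ 0.3793, -0.1215,  0.0008]), 0.69), (array([ 0.5298, -0.4344,  0.0874]), 0.28)]
top dispenser [(array([ 0.5691, -0.3708,  0.0006]), 0.84)]
top bay [(array([ 0.6062, -0.3086,  0.0815]), 0.93)]
top roller_mid [(array([ 0.371 , -0.3202,  0.0189]), 0.94), (array([ 0.5705, -0.3696, -0.0013]), 0.44)]
top selector_axis [(array([ 0.5284, -0.432 ,  0.0932]), 0.56)]
top paddle []
top paste_jar [(array([ 0.411 , -0.2175,  0.0003]), 0.88), (array([ 0.6092, -0.3077,  0.0828]), 0.66)]
top empty_jar [(array([ 0.4723, -0.5887,  0.0019]), 0.86)]
top tally [(array([ 0.3724, -0.1246, -0.0034]), 0.83)]
0.9
```

View pics/top0.png

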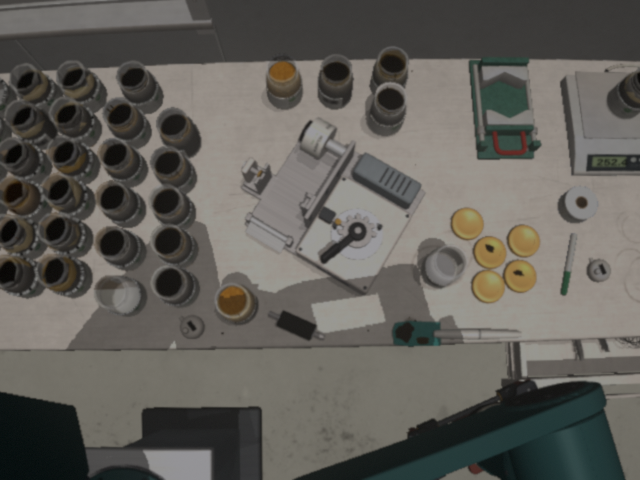

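View pics/scene0.png

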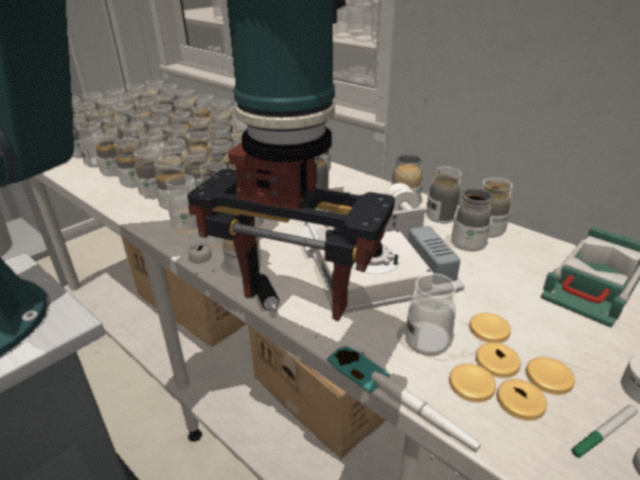

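Top view: hub at about (357,230), paddle pointing to (325,257) (front-left), saddle at (257,178), catch near (305,200), and roller from (270,313) to (323,337). The scene view agrees: the jars and tally stand clear. The lever appears to be at click 5. Next I'll bring the wrist camera over it.

>>> carry_out(
  moves=[
    [0.4, 0, -0.3, 0],
    [0.8, -0.1, -0.7, 0],
    [1, -0.2, -1, 0],
    [1, -0.2, -1, 0],
  ],
)

```text
t: 1.23
tool_pos: [0.3031, -0.5055, 0.3406]
tcp_rot: [[0.934, 0.358, 0.003], [0.358, -0.934, -0.003], [0.002, 0.004, -1.0]]
wrist_force: [0.3, -0.4, -0.0]
width: 1.0
finger_force: 0.0
```

>>> carry_out(
  moves=[
    [0.4, -0.1, 0, 0],
    [0.8, -0.2, 0, 0],
    [1, -0.2, 0, 0],
    [1, -0.2, 0, 0],
    [1, -0.2, 0, 0],
  ],
)

```text
t: 1.65
tool_pos: [0.3872, -0.4513, 0.3366]
tcp_rot: [[0.933, 0.359, -0.001], [0.359, -0.933, -0.0], [-0.001, -0.0, -1.0]]
wrist_force: [-0.5, 0.5, -0.1]
width: 1.002
finger_force: 0.0
```

```bash
python3 - <<'E'
from h import *
o=r.get_obs(); print(o["t"],o["tool_pos"],o["joints"])
c=r.get_calibration("wrist")
im,d=r.grab_frame("wrist"); cv2.imwrite("pics/w1.png",im); np.save("w1.npy",d); np.savez("w1c.npz",**{k:np.array(v) for k,v in c.items()})
for t in("dispenser","bay","roller_mid","selector_axis","paddle","plunger"):
    print(t,[(np.array(x["point"]).round(4),round(x["confidence"],2)) for x in r.tip_of("wrist",t)[:2]])
E
```

```text
1.65 [ 0.3872 -0.4513  0.3366] [-0.9774  0.2796  1.3793 -0.0005  1.4828  0.2261]
dispenser []
bay []
roller_mid [(array([ 0.3752, -0.3202,  0.0159]), 0.83), (array([ 0.5289, -0.4343,  0.0866]), 0.35)]
selector_axis [(array([ 0.5282, -0.4328,  0.0869]), 0.63)]
paddle [(array([ 0.4914, -0.3781,  0.096 ]), 0.75), (array([ 0.4082, -0.2142, -0.0006]), 0.45)]Traceback (most recent call last):
  File "<stdin>", line 6, in <module>
ValueError: it knows: bay, dispenser, empty_jar, paddle, paste_jar, roller_mid, selector_axis, tally
```

View pics/w1.png

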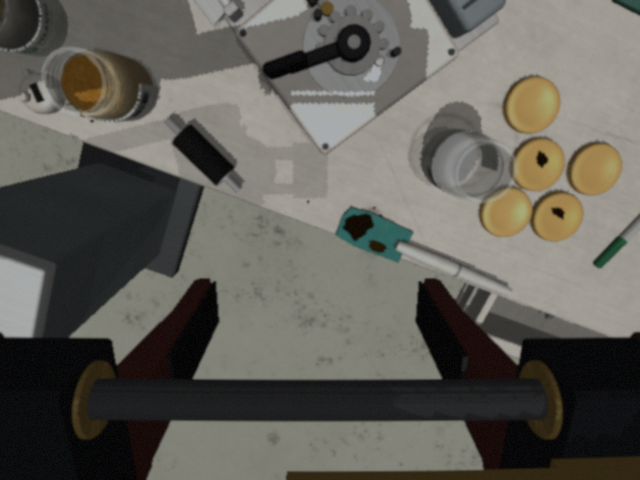

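Wrist view: hub at (355,42), paddle around (290,62), roller from (170,118) to (240,187) with the paste jar to its left.

```bash
python3 - <<'E'
from h import *
c=dict(np.load("w1c.npz")); d=np.load("w1.npy"); P=cloud(c,d)
# roller
for n in("wrist","top"):
    if n=="top": Pt=cloud(r.get_calibration("top"),np.load("top0.npy"))
    else: Pt=P
    m=r.cut_out(n,"roller_mid")[0]["mask"]
    Q=Pt[m&(Pt[...,2]>.005)&(Pt[...,2]<.06)]
    mu=Q[:,:2].mean(0); w,v=np.linalg.eigh(np.cov(Q[:,:2].T)); a=v[:,1]*np.sign(v[1,1])
    s=(Q[:,:2]-mu)@a; print(n,len(Q),mu,"mid",mu+a*(s.min()+s.max())/2,"ang",np.degrees(np.arctan2(a[1],a[0])),"len",np.ptp(s),"top z",np.percentile(Q[:,2],[5,50,95]))
A=np.array([.529,-.433])
Pt=cloud(r.get_calibration("top"),np.load("top0.npy"))
for nm,C in(("top",Pt),("wr",P)):
  for rad in(.045,.065,.085,.1):
    out=[]
    for g in range(0,360,15):
        p=A+rad*np.array([np.cos(np.radians(g)),np.sin(np.radians(g))])
        k=np.linalg.norm(C[...,:2]-p,axis=-1)<.005; k&=d>0 if nm=="wr" else True
        out.append(int(1000*C[k][:,2].max()) if k.any() else -1)
    print(nm,rad,out)
# paddle direction
for nm,C in(("top",Pt),("wr",P)):
    k=(C[...,2]>.09)&(C[...,2]<.13)&(np.linalg.norm(C[...,:2]-A,axis=-1)<.1); Q=C[k][:,:2]; print(nm,Q.mean(0),len(Q),np.degrees(np.arctan2(*(Q.mean(0)-A)[::-1])))
E
```

```text
wrist 2054 [ 0.374  -0.3197] mid [ 0.3738 -0.3201] ang 65.35770520373674 len 0.11159962915702064 top z [0.0181 0.0285 0.0323]
top 787 [ 0.3706 -0.3189] mid [ 0.3707 -0.3185] ang 64.84386167037918 len 0.11017069300166338 top z [0.0162 0.0269 0.032 ]
top 0.045 [60, 59, 60, 65, 71, 76, 59, 58, 112, 111, 57, 58, 59, 59, 56, 57, 59, 57, 59, 76, 58, 58, 59, 58]
top 0.065 [56, 58, 55, 72, 76, 56, 57, 57, 110, 111, 58, 58, 59, 55, 58, 56, 56, 57, 58, 57, 56, 57, 58, 56]
top 0.085 [57, 57, 56, 54, 86, 53, 56, 56, 59, 54, 53, 55, 55, 57, 2, 1, 0, 0, 1, 56, 56, 56, 54, 57]
top 0.1 [54, 56, 91, 89, 92, 88, 55, 56, 33, 2, 0, 3, 55, 0, 1, 0, 3, 2, 1, 55, 49, 65, 67, 63]
wr 0.045 [58, 58, 58, 69, 74, 78, 58, 58, 111, 112, 58, 58, 58, 58, 58, 58, 59, 58, 58, 78, 58, 58, 59, 59]
wr 0.065 [-1, -1, -1, -1, -1, 57, 58, 56, 111, 111, 57, 56, 58, 56, 57, 56, 57, 56, 57, 57, 57, 58, 57, -1]
wr 0.085 [-1, -1, -1, -1, -1, -1, 57, 56, 56, 55, 54, 56, 57, 57, 1, 2, 1, 3, 52, 57, 57, 57, -1, -1]
wr 0.1 [-1, -1, -1, -1, -1, -1, 54, 57, 2, 1, 2, 2, 55, 1, 2, 2, 2, 2, 2, 56, 54, 66, -1, -1]
top [ 0.5026 -0.3779] 214 115.59188023806364
wr [ 0.4894 -0.3822] 738 127.97468988234105
```

>>> carry_out(
  moves=[
    [0.35, -0.06, 0.2, 0],
    [0.7, -0.12, 0.4, 0],
    [0.79, -0.14, 0.5, 0],
  ],
  hand=1,
)

```text
t: 2.3
tool_pos: [0.4576, -0.4082, 0.2846]
tcp_rot: [[0.934, 0.357, 0.001], [0.357, -0.934, 0.003], [0.002, -0.003, -1.0]]
wrist_force: [-0.9, 0.6, -0.4]
width: 0.813
finger_force: 0.0
```

>>> carry_out(
  moves=[
    [0.35, -0.07, 0.3, 0],
    [0.7, -0.14, 0.6, 0],
    [0.78, -0.15, 0.9, 0],
    [0.78, -0.15, 0.9, 0],
  ],
)

```text
t: 2.63
tool_pos: [0.5218, -0.3644, 0.1898]
tcp_rot: [[0.933, 0.359, -0.007], [0.359, -0.933, 0.008], [-0.004, -0.01, -1.0]]
wrist_force: [-0.6, 0.9, -0.5]
width: 0.505
finger_force: 0.0
```

>>> carry_out(
  moves=[
    [0, 0, 0.3, 0],
    [0, 0, 0.6, 0],
    [0, 0, 0.9, 0],
    [0, 0, 0.98, 0],
    [0, 0, 0.98, 0],
  ],
)

```text
t: 3.05
tool_pos: [0.5209, -0.3685, 0.0971]
tcp_rot: [[0.934, 0.356, -0.004], [0.356, -0.934, 0.003], [-0.003, -0.004, -1.0]]
wrist_force: [-0.3, -0.1, -0.1]
width: 0.129
finger_force: 0.0
```

>>> carry_out(
  moves=[
    [0, 0, 0, 0],
    [-0.13, -0.02, 0, 0],
    [-0.28, -0.02, 0, 0],
    [-0.41, 0.02, 0, 0],
    [-0.54, 0.09, 0, 0],
  ],
)

```text
t: 3.47
tool_pos: [0.4756, -0.3968, 0.1005]
tcp_rot: [[0.934, 0.357, 0.003], [0.357, -0.934, -0.001], [0.003, 0.002, -1.0]]
wrist_force: [2.1, 1.0, 0.2]
width: 0.005
finger_force: 0.7
```

>>> carry_out(
  moves=[
    [-0.1, 0.09, 0, 0],
    [-0.19, 0.2, 0, 0],
    [-0.25, 0.33, 0, 0],
    [-0.28, 0.47, 0, 0],
  ],
)

```text
t: 3.8
tool_pos: [0.4645, -0.4508, 0.099]
tcp_rot: [[0.935, 0.356, -0.001], [0.356, -0.935, 0.002], [-0.0, -0.002, -1.0]]
wrist_force: [4.6, 21.2, 1.4]
width: 0.003
finger_force: 10.3
```

>>> carry_out(
  moves=[
    [0, 0.14, 0, 0],
    [0.03, 0.28, 0, 0],
    [0.09, 0.4, 0, 0],
    [0.18, 0.52, 0, 0],
    [0.18, 0.52, 0, 0],
  ],
)

```text
t: 4.22
tool_pos: [0.5024, -0.4953, 0.0988]
tcp_rot: [[0.934, 0.356, 0.001], [0.356, -0.934, -0.002], [0.0, 0.002, -1.0]]
wrist_force: [0.5, -1.0, 1.1]
width: 0.004
finger_force: 0.0
```

```bash
python3 - <<'E'
from h import *
o=r.get_obs(); print(o["t"],o["tool_pos"],o["wrist_force"],o["joints"])
im,d=r.grab_frame("top"); np.save("top1.npy",d); cv2.imwrite("pics/top1.png",cv2.resize(im[100:320,220:480],None,fx=3,fy=3)[:600,:780])
print([(x["point"],x["confidence"]) for n in("top","wrist") for x in (r.grab_frame("wrist"),r.tip_of(n,"paddle"))[1]])
E
```

```text
4.2167 [ 0.5024 -0.4953  0.0988] [ 0.5403 -0.9864  1.0524] [-0.8758  0.6344  1.3951 -0.0007  1.1099  0.3312]
[([0.5299, -0.4921, 0.093], 0.92)]
```

View pics/top1.png

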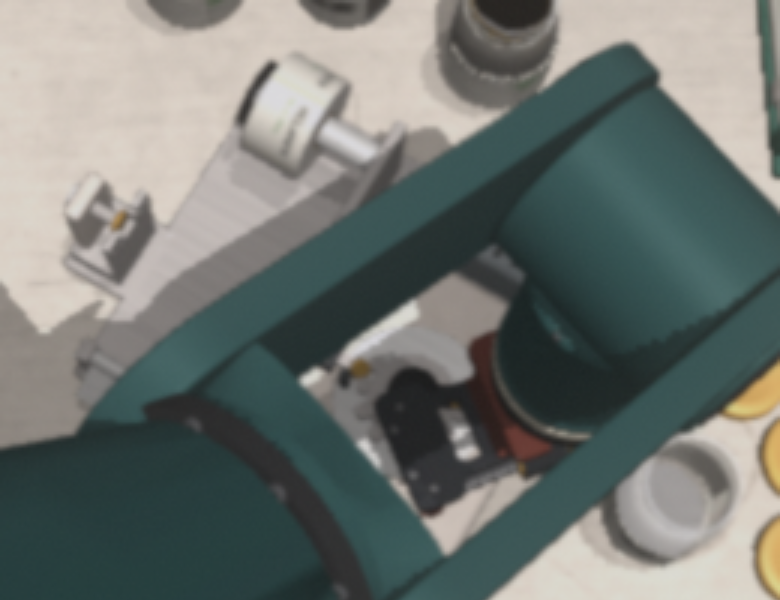

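The top crop shows the arm over the selector; the saddle and brass plunger are at crop (115,220). The lever reads about 270° world, which is the off stop. Next I'll rise and turn to look at the bay.

>>> carry_out(
  moves=[
    [0, 0, -0.35, 0],
    [0, 0, -0.7, -0.2],
    [0, 0, -1, -0.4],
    [0, 0, -1, -0.6],
    [0, 0, -1, -0.6],
  ],
  hand=0,
)

```text
t: 4.88
tool_pos: [0.5022, -0.4934, 0.2018]
tcp_rot: [[0.785, 0.62, 0.003], [0.62, -0.785, -0.004], [-0.0, 0.005, -1.0]]
wrist_force: [-0.0, -0.9, -0.9]
width: 0.346
finger_force: 0.0
```

>>> carry_out(
  moves=[
    [0, 0, -0.35, -0.2],
    [0, 0, -0.7, -0.4],
    [0, 0, -1, -0.6],
    [0, 0, -1, -0.6],
    [0, 0, -1, -0.6],
  ],
)

```text
t: 5.3
tool_pos: [0.5017, -0.4927, 0.2998]
tcp_rot: [[0.572, 0.82, 0.001], [0.82, -0.572, -0.002], [-0.001, 0.002, -1.0]]
wrist_force: [0.4, -0.3, -0.1]
width: 0.723
finger_force: 0.0
```

```bash
python3 - <<'E'
from h import *
o=r.get_obs(); print(o["t"],o["tool_pos"],o["tcp_rot"],o["joints"])
c=r.get_calibration("wrist")
im,d=r.grab_frame("wrist"); cv2.imwrite("pics/w2.png",im); np.save("w2.npy",d); np.savez("w2c.npz",**{k:np.array(v) for k,v in c.items()})
for t in("dispenser","bay","selector_axis","paddle"):
    print(t,[(np.array(x["point"]).round(4),round(x["confidence"],2)) for x in r.tip_of("wrist",t)[:2]])
E
```

```text
5.3 [ 0.5017 -0.4927  0.2998] [[ 0.5723  0.82    0.0013]
 [ 0.82   -0.5723 -0.0018]
 [-0.0007  0.0021 -1.    ]] [-0.8744  0.4672  1.18   -0.0001  1.4921 -0.2651]
dispenser [(array([ 0.5677, -0.3685,  0.0026]), 0.74)]
bay []
selector_axis [(array([ 0.5299, -0.4338,  0.0864]), 0.58)]
paddle []
```

View pics/w2.png

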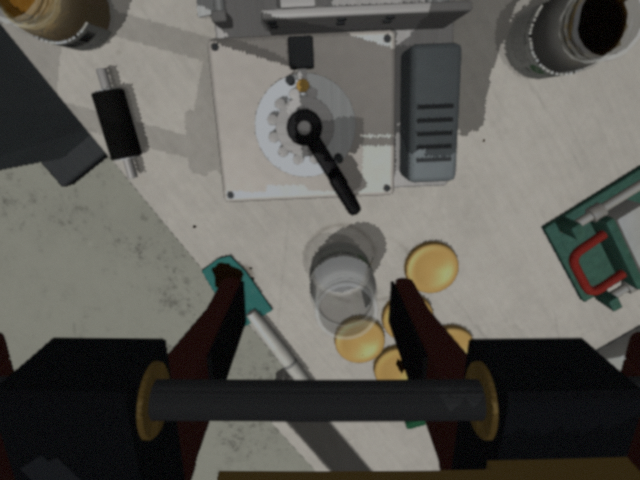

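Wrist view: hub (305,127), paddle end (355,210), so the lever is about −59° from the dispenser's +x. That is the off stop. Cheek plate is at the top edge; I'll go 0.1 m further to see the bay.

>>> carry_out(
  moves=[
    [0.4, 0, 0, 0],
    [0.8, 0, 0, 0],
    [1, 0, 0, 0],
    [1, 0, 0, 0],
    [1, 0, 0, 0],
  ],
)

```text
t: 5.97
tool_pos: [0.5588, -0.409, 0.2974]
tcp_rot: [[0.568, 0.823, -0.002], [0.823, -0.568, 0.001], [-0.0, -0.002, -1.0]]
wrist_force: [-0.2, -0.2, -0.5]
width: 0.998
finger_force: 0.0
```

```bash
python3 - <<'E'
from h import *
o=r.get_obs(); print(o["t"],o["tool_pos"])
c=r.get_calibration("wrist")
im,d=r.grab_frame("wrist"); cv2.imwrite("pics/w3.png",im); np.save("w3.npy",d); np.savez("w3c.npz",**{k:np.array(v) for k,v in c.items()})
for t in("dispenser","bay","selector_axis"):
    print(t,[(np.array(x["point"]).round(4),round(x["confidence"],2)) for x in r.tip_of("wrist",t)[:2]])
for f in("w2","w3"):
    c=dict(np.load(f+"c.npz"));P=cloud(c,np.load(f+".npy"))
    k=(abs(P[...,2]-.0565)<.004)&(np.linalg.norm(P[...,:2]-[.53,-.43],axis=-1)<.15)
    print(f,cv2.minAreaRect(P[k][:,:2].astype(np.float32)),k.sum())
    k=(P[...,2]>.082)&(P[...,2]<.094)&(abs((P[...,:2]-[.569,-.369])@[.566,.824]-.015)<.012)
    Q=P[k][:,:2]; w,v=np.linalg.eigh(np.cov(Q.T)); print("cheek",Q.mean(0),np.degrees(np.arctan2(*v[:,1][::-1])),len(Q),cv2.minAreaRect(Q.astype(np.float32)))
E
```

```text
5.9667 [ 0.5588 -0.409   0.2974]
dispenser [(array([ 0.5712, -0.3708,  0.0018]), 0.61)]
bay [(array([ 0.6097, -0.3065,  0.0769]), 0.69), (array([ 0.5317, -0.4311,  0.0872]), 0.23)]
selector_axis [(array([ 0.5309, -0.4341,  0.0874]), 0.58)]
w2 ((0.5401233434677124, -0.47388461232185364), (0.2358732670545578, 0.2272540032863617), 58.047019958496094) 24519
cheek [ 0.5958 -0.3655] 145.50222425614646 4255 ((0.5885617136955261, -0.3642334043979645), (0.023928329348564148, 0.5083795189857483), 55.51412582397461)
w3 ((0.5463190674781799, -0.4640950560569763), (0.2596834599971771, 0.22696375846862793), 57.71677780151367) 19822
cheek [ 0.6036 -0.3693] 145.3082716614179 3467 ((0.6030293107032776, -0.3740980625152588), (0.023870082572102547, 0.5456922054290771), 55.5163459777832)
```

View pics/w3.png

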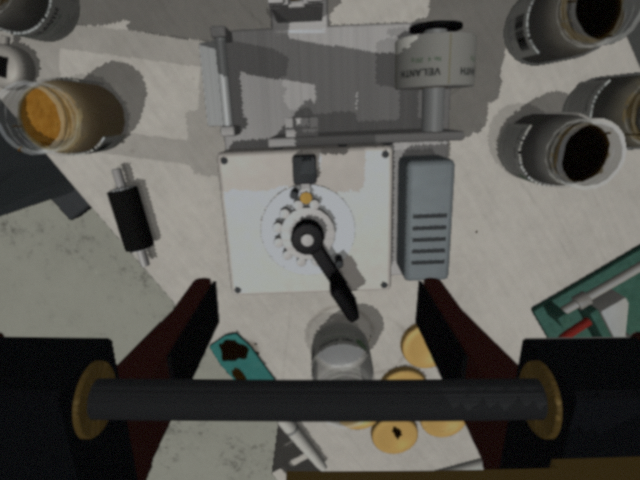

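Wrist view: catch near (300,128), front tray bar at (222,80), saddle near (300,10). A nearer look at the bay comes next.

>>> carry_out(
  moves=[
    [0.4, 0, 0.1, 0],
    [0.8, 0, 0.3, 0],
    [0.9, 0, 0.5, 0],
    [0.9, 0, 0.5, 0],
    [0.9, 0, 0.5, 0],
  ],
)

```text
t: 6.58
tool_pos: [0.6089, -0.3362, 0.2472]
tcp_rot: [[0.569, 0.822, -0.003], [0.822, -0.569, 0.001], [-0.001, -0.003, -1.0]]
wrist_force: [-0.1, -0.8, 0.4]
width: 1.005
finger_force: 0.0
```

```bash
python3 - <<'E'
from h import *
o=r.get_obs(); print(o["t"],o["tool_pos"])
c=r.get_calibration("wrist")
im,d=r.grab_frame("wrist"); cv2.imwrite("pics/w4.png",im); np.save("w4.npy",d); np.savez("w4c.npz",**{k:np.array(v) for k,v in c.items()})
print([(np.array(x["point"]).round(4),round(x["confidence"],2)) for x in r.tip_of("wrist","bay")[:2]])
B=np.array([.609,-.307]); th=np.radians(-34.6); X=np.array([np.cos(th),np.sin(th)]);Y=np.array([-X[1],X[0]])
P=cloud(c,d); rel=P[...,:2]-B; bx,by,bz=rel@X*1000,rel@Y*1000,P[...,2]*1000-78
# height map in nominal bay frame, 2 mm cells, 4x upscaled
H=np.full((80,40),-70.); 
i=((by+80)/2).astype(int); j=((bx+40)/2).astype(int); k=(i>=0)&(i<80)&(j>=0)&(j<40)&(d>0)
np.maximum.at(H,(i[k],j[k]),bz[k])
print("cols bx -40..38 step 4; rows by")
for a in list(range(6,24))+list(range(60,80)): print(a*2-80,' '.join(f"{int(v):4d}" for v in H[a,6:34]))
cv2.imwrite("pics/w4.png",cv2.resize(im[60:360,150:500],None,fx=2,fy=2))
E
```

```text
6.5833 [ 0.6089 -0.3362  0.2472]
[(array([ 0.6088, -0.3045,  0.0744]), 0.7)]
cols bx -40..38 step 4; rows by
-68  -70  -70  -70  -70  -70  -70  -70  -70  -70  -70  -70  -70  -70  -70  -70  -70  -70  -70  -70  -70  -70  -70  -70  -70  -70  -70  -70  -70
-66  -70  -70  -70  -70  -70  -70  -70  -70  -70  -70  -70  -70  -70  -70  -70  -70  -70  -70  -70  -70  -70  -70  -70  -70  -70  -70  -70  -70
-64  -70  -70  -70    6    7    7    5  -70  -70  -70  -70  -70  -70  -70  -70  -70  -70  -70  -70  -70  -70  -70  -70  -70  -70  -70  -70  -70
-62  -70   10   12   11   11   10   11   12   11   11   11  -70  -70  -70  -70  -70  -70  -70  -70  -70  -70  -70  -70  -70  -70  -70  -70  -70
-60   10   11   12   13   13   13   12   12   12   13   12   12   11   12   12   12   12   12   12   11   12   11   11   11   12   12   12   11
-58   10   12   12   11   12   12   12   12   12   12   12   12   13   11   13   11   12   13   12   12   12   13   12   13   12   12   11   11
-56   12   12   12   12   13   12   12   12   13   12   12   13   12   12   13   12   12   12   12   12   12   12   12   12   1
[... 3760 characters left out ...]
-47  -45  -45  -47  -47  -46  -47  -46  -70    4    5    5    4    1  -47  -46  -47  -46  -46  -46  -45  -46  -63  -63  -63  -67
72  -62  -63  -46  -47  -46  -46  -47  -46  -47  -48  -70    4    5    5    4    1  -46  -46  -46  -47  -46  -46  -46  -46  -63  -62  -64  -70
74  -62  -64  -47  -47  -47  -48  -46  -46  -46  -46  -70    4    5    5    4    1  -47  -46  -46  -45  -46  -46  -47  -46  -63  -64  -64  -70
76  -62  -62  -46  -46  -46   12   12   13   12   13   14   13   14   13   12   11   12   11   11   11  -46  -46  -46  -47  -63  -62  -63  -70
78  -61  -62  -47  -47  -48   13   15   14   15   14   14   14   15   14   14   14   14   14   14   14   13  -46  -46  -46  -63  -62  -63  -70
```

View pics/w4.png

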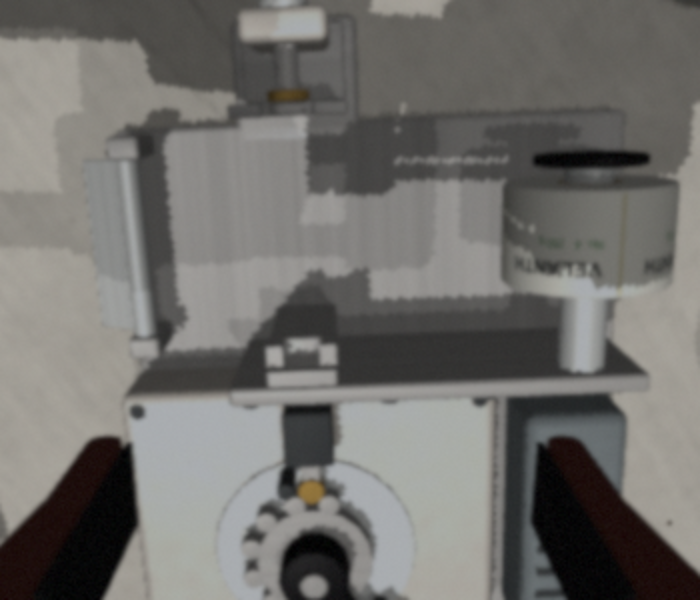

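Wrist height map: catch walls centred at bx≈+3, saddle slot at bx≈−1, channel front at by≈−36, saddle plate at about 50–57. So the yaw is about −32.3° and the bay is near (0.6117, −0.305). I'll refine the roller from the existing clouds.

```bash
python3 - <<'E'
from h import *
for f in("w2","w3"):
    c=dict(np.load(f+"c.npz"));P=cloud(c,np.load(f+".npy"))
    k=(P[...,2]>.008)&(P[...,2]<.045)&(np.linalg.norm(P[...,:2]-[.372,-.32],axis=-1)<.068)
    Q=P[k]; (ct,sz,an)=cv2.minAreaRect(Q[:,:2].astype(np.float32)); mu=Q[:,:2].mean(0); w,v=np.linalg.eigh(np.cov(Q[:,:2].T)); a=v[:,1]*np.sign(v[1,1]); s=(Q[:,:2]-mu)@a
    b=(Q[:,2]>.026); print(f,ct,sz,an,mu+a*(s.min()+s.max())/2,np.degrees(np.arctan2(a[1],a[0])),np.ptp(s),"barrel",Q[b][:,:2].mean(0),Q[:,2].max())
E
```

```text
w2 (0.3719760477542877, -0.3193439543247223) (0.11211442947387695, 0.03184866905212402) 64.57540130615234 [ 0.3752 -0.3208] 64.9685352813455 0.11212203730124794 barrel [ 0.3732 -0.3187] 0.033725072866961484
w3 (0.37235167622566223, -0.31899768114089966) (0.11145029217004776, 0.03176596760749817) 64.5384521484375 [ 0.3757 -0.3205] 65.36909131787 0.11153349259223497 barrel [ 0.3738 -0.3187] 0.033726136863474275
```

>>> carry_out(
  moves=[
    [-0.18, -0.33, 0, 0],
    [-0.36, -0.66, 0, 0],
    [-0.4, -0.68, 0, 0],
  ],
  hand=0,
)

```text
t: 6.93
tool_pos: [0.5248, -0.33, 0.2491]
tcp_rot: [[0.572, 0.821, -0.005], [0.821, -0.572, 0.002], [-0.001, -0.005, -1.0]]
wrist_force: [-1.3, 0.6, -0.9]
width: 0.999
finger_force: 0.0
```

>>> carry_out(
  moves=[
    [-0.18, -0.33, 0, 0],
    [-0.36, -0.66, 0, 0],
    [-0.4, -0.68, 0.1, 0],
  ],
)

```text
t: 7.18
tool_pos: [0.4479, -0.3252, 0.2413]
tcp_rot: [[0.572, 0.82, -0.0], [0.82, -0.572, -0.002], [-0.002, 0.001, -1.0]]
wrist_force: [0.3, 0.3, -0.3]
width: 0.997
finger_force: 0.0
```

>>> carry_out(
  moves=[
    [-0.18, -0.33, 0.2, -0.2],
    [-0.36, -0.66, 0.5, -0.32],
    [-0.4, -0.68, 0.7, -0.32],
    [-0.4, -0.68, 0.7, -0.32],
    [-0.4, -0.68, 0.7, -0.32],
  ],
)

```text
t: 7.6
tool_pos: [0.3738, -0.3199, 0.1691]
tcp_rot: [[0.434, 0.901, 0.0], [0.901, -0.434, -0.0], [0.0, 0.0, -1.0]]
wrist_force: [-0.6, 0.2, 0.3]
width: 0.997
finger_force: 0.0
```

```bash
python3 - <<'E'
from h import *
o=r.get_obs(); p=np.array(o["tool_pos"]);R=np.array(o["tcp_rot"]); print(o["t"],p,R,o["joints"])
c=r.get_calibration("wrist"); C=-np.array(c["R"]).T@np.array(c["t"]); print("cam in tool",R.T@(C-p),"dir",R.T@np.array(c["R"])[2])
im,d=r.grab_frame("wrist"); P=cloud(c,d)
k=(P[...,2]>.008)&(P[...,2]<.045)&(np.linalg.norm(P[...,:2]-[.372,-.32],axis=-1)<.068)
Q=P[k]
if len(Q)>50: print(cv2.minAreaRect(Q[:,:2].astype(np.float32)),len(Q))
k=(P[...,2]>.1)&(P[...,2]<.13)&(np.linalg.norm(P[...,:2]-[.41,-.215],axis=-1)<.05);Q=P[k];print("jar",cv2.minEnclosingCircle(Q[:,:2].astype(np.float32)),len(Q))
E
```

```text
7.6 [ 0.3738 -0.3199  0.1691] [[ 0.4342  0.9008  0.0003]
 [ 0.9008 -0.4342 -0.    ]
 [ 0.0001  0.0003 -1.    ]] [-0.8486  0.2828  1.8207  0.0003  1.0379 -0.3996]
cam in tool [ 0.0805 -0.0002 -0.1482] dir [-0.292   0.0013  0.9564]
((0.37098243832588196, -0.3180740475654602), (0.11217182129621506, 0.03205180913209915), 64.95158386230469) 4533
jar ((0.4100615084171295, -0.21318569779396057), 0.029843587428331375) 2986
```

>>> carry_out(
  moves=[
    [0, -0.03, 0.3, 0],
    [0, -0.03, 0.6, 0],
    [0, -0.03, 0.8, 0],
  ],
)

```text
t: 7.9
tool_pos: [0.3737, -0.3194, 0.089]
tcp_rot: [[0.431, 0.902, 0.003], [0.902, -0.431, -0.003], [-0.002, 0.004, -1.0]]
wrist_force: [-0.0, 0.7, -0.1]
width: 1.002
finger_force: 0.0
```

>>> carry_out(
  moves=[
    [0, 0, 0.2, 0],
    [0, 0, 0.4, 0],
    [0, 0, 0.6, 0],
    [0, 0, 0.71, 0],
    [0, 0, 0.71, 0],
  ],
)

```text
t: 8.32
tool_pos: [0.3732, -0.3187, 0.017]
tcp_rot: [[0.431, 0.902, 0.001], [0.902, -0.431, -0.001], [-0.0, 0.001, -1.0]]
wrist_force: [-0.3, -0.7, 0.0]
width: 1.001
finger_force: 0.0
```

>>> carry_out(
  moves=[
    [0, 0, 0, 0],
    [0, 0, 0, 0],
    [0, 0, 0, 0],
    [0, 0, 0, 0],
    [0, 0, 0, 0],
  ],
  hand=1,
)

```text
t: 8.73
tool_pos: [0.3717, -0.3179, 0.0185]
tcp_rot: [[0.431, 0.902, 0.001], [0.902, -0.431, -0.001], [-0.001, 0.002, -1.0]]
wrist_force: [0.1, -0.3, -0.4]
width: 0.661
finger_force: 0.0
```

>>> carry_out(
  moves=[
    [0, 0, 0, 0],
    [0, 0, 0, 0],
    [0, 0, 0, 0],
    [0, 0, 0, 0],
    [0, 0, 0, 0],
  ],
)

```text
t: 9.15
tool_pos: [0.3712, -0.3174, 0.0177]
tcp_rot: [[0.432, 0.902, 0.0], [0.902, -0.432, 0.0], [0.0, 0.0, -1.0]]
wrist_force: [0.4, -0.1, 0.5]
width: 0.359
finger_force: 30.0
```

>>> carry_out(
  moves=[
    [0, 0, -0.3, 0],
    [0, 0, -0.6, 0],
    [0, 0, -0.9, 0],
    [0, 0, -1, 0],
  ],
)

```text
t: 9.48
tool_pos: [0.3723, -0.3186, 0.1207]
tcp_rot: [[0.431, 0.902, 0.003], [0.902, -0.431, -0.003], [-0.002, 0.004, -1.0]]
wrist_force: [0.9, -0.4, -2.6]
width: 0.36
finger_force: 30.0
```

>>> carry_out(
  moves=[
    [0.1, 0.2, -0.3, 0],
    [0.26, 0.5, -0.5, 0],
    [0.37, 0.7, -0.6, 0],
    [0.37, 0.7, -0.6, 0],
  ],
)

```text
t: 9.82
tool_pos: [0.4559, -0.3159, 0.18]
tcp_rot: [[0.43, 0.903, 0.007], [0.903, -0.43, -0.004], [-0.001, 0.009, -1.0]]
wrist_force: [0.8, -0.9, -2.8]
width: 0.359
finger_force: 30.0
```

>>> carry_out(
  moves=[
    [0.15, 0.3, 0, 0],
    [0.3, 0.55, 0, 0],
    [0.37, 0.7, 0, 0],
    [0.37, 0.7, 0, 0],
  ],
)

```text
t: 10.15
tool_pos: [0.5319, -0.3108, 0.1761]
tcp_rot: [[0.43, 0.903, 0.001], [0.903, -0.43, 0.0], [0.001, 0.001, -1.0]]
wrist_force: [1.4, -1.2, -2.8]
width: 0.358
finger_force: 30.0
```

>>> carry_out(
  moves=[
    [0.15, 0.3, 0, 0.1],
    [0.3, 0.55, 0, 0.23],
    [0.37, 0.7, 0, 0.23],
    [0.37, 0.7, 0, 0.23],
    [0.37, 0.7, 0, 0.23],
  ],
)

```text
t: 10.57
tool_pos: [0.6071, -0.3074, 0.1758]
tcp_rot: [[0.531, 0.847, -0.003], [0.847, -0.531, 0.001], [-0.0, -0.003, -1.0]]
wrist_force: [-1.0, -0.2, -2.2]
width: 0.357
finger_force: 30.0
```

```bash
python3 - <<'E'
from h import *
o=r.get_obs(); p=np.array(o["tool_pos"]);R=np.array(o["tcp_rot"]); print(o["t"],p,R,o["width"])
c=r.get_calibration("wrist"); im,d=r.grab_frame("wrist"); P=cloud(c,d)
cv2.imwrite("pics/w5.png",im[0:480,100:540])
T=(P-p)@R
k=(d>0)&(abs(T[...,1])<.02)&(abs(T[...,0])<.075)&(T[...,2]>-.03)&(T[...,2]<.03)
Q=T[k]; print(len(Q))
for a in range(-64,66,6):
    q=Q[(Q[:,0]*1000>=a)&(Q[:,0]*1000<a+6)]
    if len(q): print(a,len(q),"top z",q[:,2].min().round(4),"y",q[:,1].min().round(4),q[:,1].max().round(4),"xmax",q[:,0].max().round(4))
# bay in frame
Y=np.array([.534,.845]);X=np.array([.845,-.534]);B=np.array([.6117,-.3049])
rel=P[...,:2]-B; bx,by,bz=rel@X*1000,rel@Y*1000,P[...,2]*1000-78
H=np.full((16,30),-70.); i=((by-44)/2).astype(int); j=((bx+30)/2).astype(int); k=(by>44)&(i<16)&(bx>-30)&(j<30)&(d>0)&(bz<30)
np.maximum.at(H,(i[k],j[k]),bz[k])
for a in range(16): print(44+2*a,' '.join(f"{int(v):4d}" for v in H[a]))
E
```

```text
10.5667 [ 0.6071 -0.3074  0.1758] [[ 0.5312  0.8472 -0.0032]
 [ 0.8472 -0.5312  0.0014]
 [-0.0005 -0.0034 -1.    ]] 0.35687375516975517
15094
-58 151 top z -0.0047 y -0.005 0.005 xmax -0.052
-52 70 top z -0.0045 y -0.004 0.0045 xmax -0.0491
-34 8 top z -0.0011 y -0.0157 0.0155 xmax -0.0281
-28 104 top z -0.0098 y -0.0155 0.0159 xmax -0.022
-22 709 top z -0.0152 y -0.0159 0.0158 xmax -0.016
-16 959 top z -0.0219 y -0.016 0.0155 xmax -0.01
-10 1242 top z -0.0297 y -0.0161 0.0157 xmax -0.004
-4 1306 top z -0.0298 y -0.0161 0.0157 xmax 0.002
2 1358 top z -0.0299 y -0.018 0.0175 xmax 0.008
8 2475 top z -0.03 y -0.02 0.02 xmax 0.014
14 1180 top z -0.0159 y -0.0164 0.0156 xmax 0.02
20 1222 top z -0.016 y -0.0163 0.0153 xmax 0.026
26 1263 top z -0.0156 y -0.0164 0.0156 xmax 0.032
32 1758 top z -0.0154 y -0.016 0.0154 xmax 0.038
38 402 top z -0.0055 y -0.0054 0.0042 xmax 0.044
44 418 top z -0.0048 y -0.0053 0.0045 xmax 0.05
50 469 top z -0.0048 y -0.0053 0.0045 xmax 0.0557
44  -65  -70  -70  -70  -70  -70  -70  -70  -70  -70  -70  -70  -70  -70  -70  -70  -70  -70  -70  -70  -70  -70  -70  -7
[... 1626 characters left out ...]
  2    4    5    5    4    2  -46  -46  -46  -46  -46  -46  -46  -46  -63  -63  -64  -70
68  -70  -64  -63  -48  -47  -47  -47  -46  -47  -46  -45  -47    3    4    5    5    4    2  -46  -47  -47  -47  -47  -46  -46  -47  -63  -62  -63  -70
70  -70  -64  -62  -48  -46  -47  -47  -47  -47  -46  -47  -46    2    5    5    5    4  -70  -46  -46  -47  -46  -46  -46  -47  -47  -61  -63  -64  -70
72  -70  -63  -61  -48  -47  -47  -46  -46  -46  -47  -47  -46    2    5    5    5    4  -47  -47   12   11   11  -46  -47  -46  -47  -63  -62  -64  -70
74  -70  -64  -62  -64  -47  -46  -46   13   15   14   14   14   15   14   15   15   14   14   14   14   14   14   13  -70  -47  -46  -62  -63  -64  -70
```

View pics/w5.png

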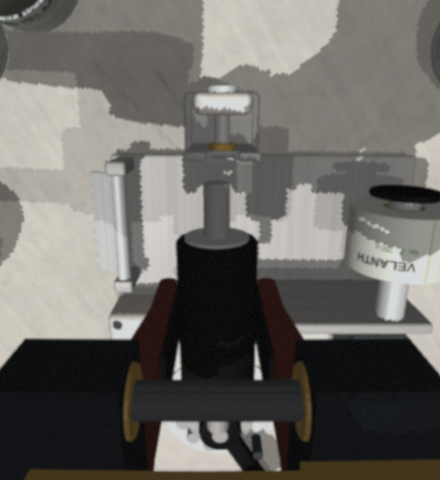

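Wrist view: roller held squarely, with its far stub at (215,200) in line with the saddle slot at (222,155). The saddle map is centred on bx=0, so the bay estimate holds. I'll lower to just above the roof.

>>> carry_out(
  moves=[
    [0.01, 0.03, 0.2, 0],
    [0.01, 0.03, 0.4, 0],
    [0.01, 0.03, 0.6, 0],
    [0.01, 0.03, 0.72, 0],
    [0.01, 0.03, 0.72, 0],
  ],
)

```text
t: 11.03
tool_pos: [0.6078, -0.3073, 0.1022]
tcp_rot: [[0.533, 0.846, -0.006], [0.846, -0.533, 0.004], [-0.0, -0.007, -1.0]]
wrist_force: [0.4, 0.4, -3.4]
width: 0.357
finger_force: 30.0
```

>>> carry_out(
  moves=[
    [0, 0, 0, 0],
    [0, 0, 0, 0],
  ],
)

```text
t: 11.2
tool_pos: [0.6116, -0.3091, 0.1067]
tcp_rot: [[0.532, 0.847, 0.001], [0.847, -0.532, -0.001], [-0.0, 0.001, -1.0]]
wrist_force: [0.2, 0.1, -1.7]
width: 0.359
finger_force: 30.0
```

>>> carry_out(
  moves=[
    [0, -0.02, 0.04, 0],
    [0, -0.02, 0.08, 0],
    [0, -0.02, 0.1, 0],
    [0, -0.02, 0.1, 0],
    [0, -0.02, 0.1, 0],
  ],
)

```text
t: 11.62
tool_pos: [0.61, -0.3075, 0.0959]
tcp_rot: [[0.532, 0.847, 0.0], [0.847, -0.532, -0.0], [0.0, 0.0, -1.0]]
wrist_force: [0.4, -0.5, -0.6]
width: 0.355
finger_force: 30.0
```

>>> carry_out(
  moves=[
    [0, 0, 0.02, 0],
    [0, 0, 0.03, 0],
    [0, 0, 0.05, 0],
    [0, 0, 0.05, 0],
    [0, 0, 0.05, 0],
  ],
)

```text
t: 12.03
tool_pos: [0.6104, -0.3075, 0.0909]
tcp_rot: [[0.532, 0.847, 0.001], [0.847, -0.532, -0.0], [0.0, 0.001, -1.0]]
wrist_force: [2.0, 1.4, 2.0]
width: 0.359
finger_force: 30.0
```

>>> carry_out(
  moves=[
    [-0.01, 0, 0.02, 0],
    [-0.01, 0, 0.04, 0],
    [-0.01, 0, 0.04, 0],
    [-0.01, 0, 0.04, 0],
  ],
)

```text
t: 12.37
tool_pos: [0.61, -0.3083, 0.0876]
tcp_rot: [[0.532, 0.847, 0.001], [0.847, -0.532, -0.0], [0.001, 0.001, -1.0]]
wrist_force: [0.3, 3.5, 9.4]
width: 0.353
finger_force: 30.0
```

```bash
cat > tilt.py <<'E'
from h import *
o=r.get_obs(); p=np.array(o["tool_pos"]);R=np.array(o["tcp_rot"]); print(o["t"],p,o["wrist_force"],o["ft_torque"])
c=r.get_calibration("wrist"); im,d=r.grab_frame("wrist"); P=cloud(c,d)
cv2.imwrite("pics/now.png",cv2.resize(im[60:360,150:500],None,fx=2,fy=2))
T=(P-p)@R*1000
B=np.array([.6117,-.3049]);Y=np.array([.534,.845]);X=np.array([.845,-.534])
e=p[:2]-B; print("bay-rel TCP x,y,z mm",1000*e@X,1000*e@Y,1000*p[2]-78)
k=(d>0)&(abs(T[...,1])<16)
for a in range(-60,66,6):
    q=T[k&(T[...,0]>=a)&(T[...,0]<a+6)&(abs(T[...,1])<3)]
    if len(q): print(a,len(q),"top bay z",(p[2]*1000-78-np.percentile(q[:,2],[5,50])).round(1))
E
python3 tilt.py
```

```text
12.3667 [ 0.61   -0.3083  0.0876] [0.3037 3.4841 9.4358] [ 0.44   -0.0161  0.0078]
bay-rel TCP x,y,z mm 0.4089886122862666 -3.7439626151787873 9.6292399047788
-60 24 top bay z [22.8 22. ]
-54 198 top bay z [22.7 21.6]
-48 157 top bay z [22.  20.8]
-18 175 top bay z [27.6 26.6]
-12 237 top bay z [27.  25.9]
-6 243 top bay z [26.  24.9]
0 255 top bay z [24.8 23.9]
6 273 top bay z [23.9 22.9]
12 275 top bay z [23.  21.9]
18 715 top bay z [103.7  93.4]
24 1448 top bay z [94.2 92. ]
30 396 top bay z [20.1 18.4]
36 259 top bay z [15.   6.9]
42 236 top bay z [7.  5.8]
48 238 top bay z [6.  4.8]
54 225 top bay z [8.4 4.3]
60 279 top bay z [8.4 4.9]
```

>>> carry_out(
  moves=[
    [0.03, 0, 0, 0],
    [0.06, 0, 0, 0],
    [0.09, 0, 0, 0],
    [0.12, 0, 0, 0],
    [0.13, 0, 0, 0],
  ],
)

```text
t: 12.83
tool_pos: [0.6157, -0.2999, 0.087]
tcp_rot: [[0.532, 0.847, -0.001], [0.847, -0.532, -0.004], [-0.004, 0.002, -1.0]]
wrist_force: [-3.2, -6.9, 4.3]
width: 0.36
finger_force: 30.0
```

>>> carry_out(
  moves=[
    [0, 0, 0, 0],
    [0, 0, 0, 0],
  ],
)

```text
t: 13.0
tool_pos: [0.6156, -0.3, 0.0869]
tcp_rot: [[0.532, 0.847, -0.001], [0.847, -0.532, -0.004], [-0.004, 0.001, -1.0]]
wrist_force: [-2.6, -5.2, 3.6]
width: 0.358
finger_force: 30.0
```

```bash
python3 tilt.py
```

```text
13.0 [ 0.6156 -0.3     0.0869] [-2.5806 -5.2314  3.5998] [-0.9374  0.3856 -0.0185]
bay-rel TCP x,y,z mm 0.6981368796065701 6.265841777565797 8.919651738621312
-60 33 top bay z [21.  20.2]
-54 178 top bay z [21.2 20. ]
-48 139 top bay z [20.5 19.3]
-18 178 top bay z [26.7 25.7]
-12 231 top bay z [26. 25.]
-6 233 top bay z [25.2 24. ]
0 261 top bay z [24.2 23.2]
6 265 top bay z [23.3 22.3]
12 276 top bay z [22.6 21.4]
18 720 top bay z [103.   92.7]
24 1441 top bay z [93.6 91.3]
30 420 top bay z [19.7 18. ]
36 235 top bay z [8.1 6.6]
42 241 top bay z [6.9 5.8]
48 232 top bay z [6.1 4.8]
54 260 top bay z [9.  7.4]
60 258 top bay z [5.5 4.4]
```

View pics/now.png

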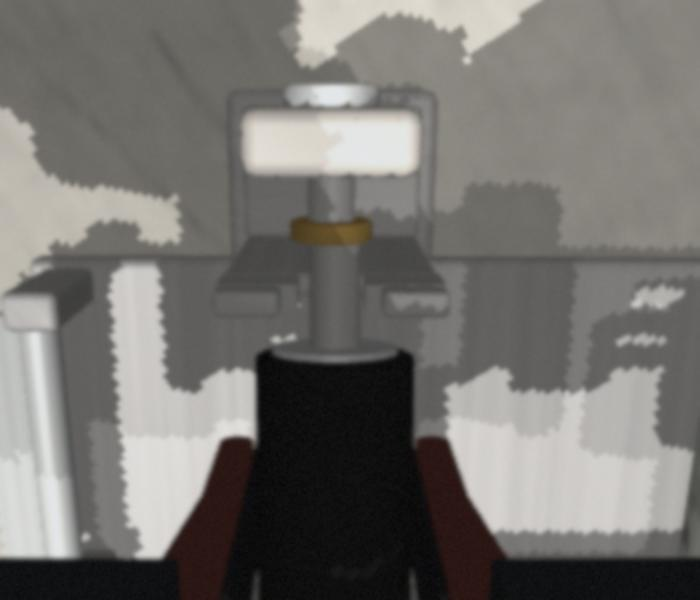

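Stub end sits in the saddle slot, pressing the brass plunger at crop (330,230). Measured by = +6.3 mm, so about 4 mm more is needed.

>>> carry_out(
  moves=[
    [0.02, 0, 0, 0],
    [0.04, 0, 0, 0],
    [0.04, 0, 0, 0],
    [0.04, 0, 0, 0],
  ],
)

```text
t: 13.38
tool_pos: [0.6174, -0.297, 0.0863]
tcp_rot: [[0.532, 0.847, -0.001], [0.847, -0.532, -0.004], [-0.004, 0.001, -1.0]]
wrist_force: [-3.6, -7.9, -0.1]
width: 0.355
finger_force: 30.0
```

```bash
python3 tilt.py
```

```text
13.3833 [ 0.6174 -0.297   0.0863] [-3.571  -7.8913 -0.1302] [-1.3075  0.3957 -0.0761]
bay-rel TCP x,y,z mm 0.5735211252976309 9.672134181121615 8.307047965999786
-60 29 top bay z [19.8 19. ]
-54 185 top bay z [19.8 18.7]
-48 118 top bay z [19.1 18.1]
-18 189 top bay z [25.8 24.8]
-12 222 top bay z [25.1 24.1]
-6 237 top bay z [24.3 23.4]
0 258 top bay z [23.5 22.6]
6 262 top bay z [22.9 21.7]
12 271 top bay z [22.2 21. ]
18 709 top bay z [102.4  92.1]
24 1452 top bay z [92.9 90.6]
30 419 top bay z [19.3 17.7]
36 241 top bay z [7.8 6.4]
42 233 top bay z [6.9 5.8]
48 241 top bay z [6.1 5. ]
54 264 top bay z [8.9 7.5]
60 225 top bay z [14.1  4.8]
```

>>> carry_out(
  moves=[
    [0, 0, 0.02, 0],
    [0, 0, 0.04, 0],
    [0, 0, 0.06, 0],
    [0, 0, 0.08, 0],
    [0, 0, 0.08, 0],
  ],
)

```text
t: 13.85
tool_pos: [0.6176, -0.2967, 0.0789]
tcp_rot: [[0.532, 0.847, -0.001], [0.847, -0.532, -0.004], [-0.003, 0.001, -1.0]]
wrist_force: [-2.9, -5.9, 4.5]
width: 0.36
finger_force: 30.0
```

```bash
python3 tilt.py
```

```text
13.85 [ 0.6176 -0.2967  0.0789] [-2.9052 -5.8764  4.5066] [-0.8354  0.4029 -0.0391]
bay-rel TCP x,y,z mm 0.6407381961124687 10.098270202964416 0.9103674211772699
-60 224 top bay z [11.8  8.1]
-54 110 top bay z [5.6 4.7]
-24 23 top bay z [15.7 15.1]
-18 197 top bay z [16.7 15.6]
-12 205 top bay z [16.5 15.7]
-6 214 top bay z [16.5 15.7]
0 241 top bay z [16.4 15.6]
6 252 top bay z [16.7 15.6]
12 255 top bay z [16.5 15.6]
18 711 top bay z [95.  84.8]
24 1440 top bay z [85.5 83.3]
30 419 top bay z [15.7 10.5]
36 259 top bay z [5.3 4.4]
42 266 top bay z [5.4 4.4]
48 247 top bay z [7.2 4.5]
54 310 top bay z [8.8 7. ]
60 246 top bay z [14.   5.1]
```

>>> carry_out(
  moves=[
    [-0.03, 0, 0, 0],
    [-0.06, 0, 0, 0],
    [-0.09, 0, 0, 0],
    [-0.11, 0, 0, 0],
    [-0.12, 0, 0, 0],
  ],
)

```text
t: 14.32
tool_pos: [0.6134, -0.3032, 0.0789]
tcp_rot: [[0.533, 0.846, 0.003], [0.846, -0.533, 0.002], [0.003, 0.001, -1.0]]
wrist_force: [6.5, 7.1, 4.4]
width: 0.357
finger_force: 30.0
```

```bash
python3 tilt.py
```

```text
14.3167 [ 0.6134 -0.3032  0.0789] [6.4565 7.1353 4.4173] [ 1.1996 -1.1673  0.03  ]
bay-rel TCP x,y,z mm 0.5037243876132388 2.339737287901821 0.9465360220244605
-60 158 top bay z [12.8 11.8]
-54 297 top bay z [12.5  9.3]
-24 19 top bay z [16.2 15.5]
-18 204 top bay z [16.7 15.8]
-12 203 top bay z [16.6 15.7]
-6 217 top bay z [16.6 15.6]
0 236 top bay z [16.5 15.6]
6 249 top bay z [16.5 15.6]
12 256 top bay z [16.6 15.5]
18 702 top bay z [95.1 84.8]
24 1450 top bay z [85.6 83.4]
30 409 top bay z [15.5 10.7]
36 263 top bay z [5.2 4.3]
42 266 top bay z [5.3 4.1]
48 251 top bay z [5.7 4.2]
54 311 top bay z [8.3 6.8]
60 284 top bay z [5.2 4.1]
```

>>> carry_out(
  moves=[
    [0, 0, 0, 0],
    [0, 0, 0, 0],
    [0, 0, 0, 0],
    [0, 0, 0, 0],
  ],
  hand=0.3,
)

```text
t: 14.7
tool_pos: [0.6111, -0.3039, 0.078]
tcp_rot: [[0.532, 0.847, -0.002], [0.847, -0.532, 0.001], [-0.0, -0.002, -1.0]]
wrist_force: [0.1, 0.5, -0.2]
width: 0.624
finger_force: 0.0
```

>>> carry_out(
  moves=[
    [0, 0, -0.1, 0],
    [0, 0, -0.3, 0],
    [0, 0, -0.6, 0],
    [0, 0, -0.9, 0],
    [-0.3, 0, -1, 0],
  ],
)

```text
t: 15.12
tool_pos: [0.6001, -0.3273, 0.184]
tcp_rot: [[0.529, 0.849, 0.007], [0.849, -0.529, -0.002], [0.002, 0.007, -1.0]]
wrist_force: [0.7, -0.5, -0.4]
width: 0.701
finger_force: 0.0
```

>>> carry_out(
  moves=[
    [-0.4, 0, -0.1, 0],
    [-0.6, 0, -0.3, 0],
    [-0.6, 0, -0.3, 0],
    [-0.6, 0, -0.3, 0],
  ],
)

```text
t: 15.45
tool_pos: [0.5641, -0.3818, 0.2105]
tcp_rot: [[0.534, 0.845, 0.002], [0.845, -0.534, -0.002], [-0.0, 0.003, -1.0]]
wrist_force: [0.3, -0.1, -0.3]
width: 0.7
finger_force: 0.0
```

```bash
python3 - <<'E'
from h import *
o=r.get_obs(); p=np.array(o["tool_pos"]); print(o["t"],p,o["wrist_force"])
c=r.get_calibration("wrist"); im,d=r.grab_frame("wrist"); P=cloud(c,d); cv2.imwrite("pics/w7.png",im)
B=np.array([.6117,-.3049]);Y=np.array([.534,.845]);X=np.array([.845,-.534]); rel=(P[...,:2]-B)*1000; bx,by,bz=rel@X,rel@Y,P[...,2]*1000-78
k=(d>0)&(abs(bx)<17)&(abs(by)<60)&(bz>1)&(bz<25)
b=k&(bz>8)&(abs(by)<36)
print("barrel",by[b].min(),by[b].max(),bx[b].min(),bx[b].max())
for a in range(-64,64,4):
    q=k&(by>=a)&(by<a+4)&(abs(bx)<3)
    if q.any(): print(a,q.sum(),np.median(bz[q]).round(1))
for n in("bay","roller_mid","paddle","selector_axis"): print(n,[(np.array(x["point"]).round(4),round(x["confidence"],2)) for x in r.tip_of("wrist",n)[:2]])
E
```

```text
15.45 [ 0.5641 -0.3818  0.2105] [ 0.3378 -0.1099 -0.2522]
barrel -35.065853791761775 35.08359895221556 -14.00837710669262 14.607867735333615
-60 60 11.6
-56 47 11.7
-52 70 11.0
-48 54 4.5
-44 53 4.6
-40 54 4.6
-36 38 14.6
-32 59 15.7
-28 54 15.7
-24 62 15.6
-20 54 15.6
-16 63 15.4
-12 55 15.7
-8 69 15.8
-4 70 15.6
0 67 15.7
4 63 15.6
8 70 15.5
12 70 15.5
16 70 15.5
20 70 15.3
24 75 15.5
28 65 15.7
32 48 14.7
36 62 4.5
40 71 4.5
44 73 4.3
48 67 4.4
52 73 4.1
56 3 3.7
bay []
roller_mid [(array([ 0.6171, -0.303 ,  0.0739]), 0.77)]
paddle [(array([ 0.53  , -0.492 ,  0.0921]), 0.75)]
selector_axis [(array([ 0.531 , -0.4335,  0.0882]), 0.86)]
```

View pics/w7.png

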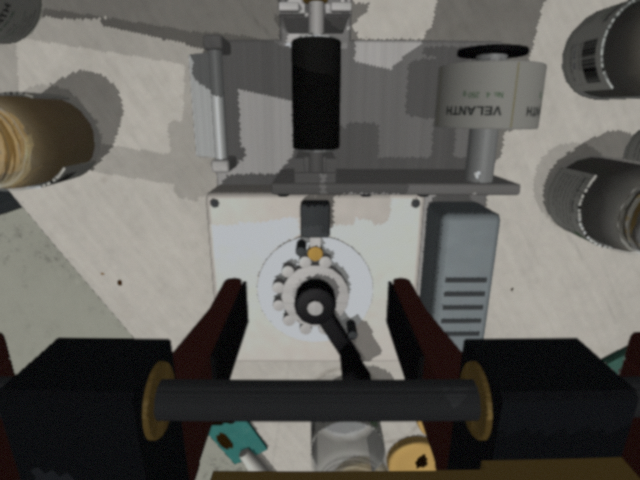

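Roller sits level and centred (barrel by −35 to +35 mm, near stub under the roof), and the lever still points to off. Next: push the lever clockwise from its other side.

>>> carry_out(
  moves=[
    [-0.3, 0.2, 0, 0],
    [-0.6, 0.4, 0, 0],
    [-0.92, 0.57, 0, 0],
    [-0.92, 0.57, 0, 0],
    [-0.92, 0.57, 0, 0],
  ],
  hand=1,
)

```text
t: 16.12
tool_pos: [0.5632, -0.4893, 0.2071]
tcp_rot: [[0.533, 0.846, -0.001], [0.846, -0.533, 0.001], [0.001, -0.002, -1.0]]
wrist_force: [0.6, 1.1, 0.2]
width: 0.357
finger_force: 0.0
```

>>> carry_out(
  moves=[
    [0, 0, 0, 0],
    [0, 0, 0.1, 0],
    [0, 0, 0.1, 0],
    [0, 0, 0.1, 0],
    [0, 0, 0.1, 0],
  ],
)

```text
t: 16.53
tool_pos: [0.5636, -0.4874, 0.1984]
tcp_rot: [[0.531, 0.847, -0.001], [0.847, -0.531, 0.001], [0.0, -0.001, -1.0]]
wrist_force: [0.3, -0.1, 0.7]
width: 0.012
finger_force: 0.0
```

>>> carry_out(
  moves=[
    [0, 0, 0.3, 0],
    [0, 0, 0.6, 0],
    [0, 0, 0.9, 0],
    [0, 0, 1, 0],
    [0, 0, 1, 0],
  ],
)

```text
t: 16.95
tool_pos: [0.5618, -0.4865, 0.0954]
tcp_rot: [[0.532, 0.847, -0.004], [0.847, -0.532, 0.005], [0.002, -0.006, -1.0]]
wrist_force: [-0.5, 0.3, -0.1]
width: 0.005
finger_force: 0.0
```

>>> carry_out(
  moves=[
    [-0.17, -0.07, 0, 0],
    [-0.28, -0.2, 0, 0],
    [-0.35, -0.35, 0, 0],
    [-0.38, -0.52, 0, 0],
    [-0.38, -0.52, 0, 0],
  ],
)

```text
t: 17.37
tool_pos: [0.4976, -0.4942, 0.1015]
tcp_rot: [[0.533, 0.846, 0.002], [0.846, -0.533, -0.002], [-0.001, 0.002, -1.0]]
wrist_force: [-0.0, 0.1, 0.1]
width: 0.005
finger_force: 0.0
```

>>> carry_out(
  moves=[
    [0, -0.09, 0, 0],
    [0.02, -0.17, 0, 0],
    [0.05, -0.26, 0, 0],
    [0.08, -0.33, 0, 0],
    [0.08, -0.33, 0, 0],
  ],
)

```text
t: 17.78
tool_pos: [0.4756, -0.4683, 0.0996]
tcp_rot: [[0.532, 0.847, 0.001], [0.847, -0.532, -0.001], [-0.0, 0.002, -1.0]]
wrist_force: [-0.3, -0.1, 0.9]
width: 0.002
finger_force: 0.5
```

```bash
cat > lev.py <<'E'
from h import *
o=r.get_obs(); p=np.array(o["tool_pos"]); A=np.array([.5305,-.4337]); e=p[:2]-A
print(o["t"],p,o["wrist_force"],"finger ang",np.degrees(np.arctan2(e[1],e[0]))%360,np.hypot(*e))
for n in("wrist","top"):
    r.grab_frame(n)
    for x in r.tip_of(n,"paddle")[:2]:
        q=np.array(x["point"])[:2]-A; g=np.degrees(np.arctan2(q[1],q[0]))%360; print(n,x["point"],x["confidence"],"ang",g,"clicks",(267.7-g)/30)
E
python3 lev.py
```

```text
17.7833 [ 0.4756 -0.4683  0.0996] [-0.2711 -0.0592  0.8578] finger ang 212.26230963550023 0.06488379366496067
wrist [0.4694, -0.4464, 0.0919] 0.95 ang 191.74207346508797 clicks 2.531930884497067
top [0.4654, -0.4459, 0.0917] 0.93 ang 190.61434125469822 clicks 2.569521958176726
```

>>> carry_out(
  moves=[
    [0.05, -0.07, 0, 0],
    [0.1, -0.14, 0, 0],
    [0.16, -0.2, 0, 0],
    [0.23, -0.26, 0, 0],
    [0.23, -0.26, 0, 0],
  ],
)

```text
t: 18.4
tool_pos: [0.4648, -0.4329, 0.0984]
tcp_rot: [[0.532, 0.847, -0.001], [0.847, -0.532, 0.002], [0.001, -0.002, -1.0]]
wrist_force: [-0.4, 1.0, 0.1]
width: 0.003
finger_force: 0.0
```

```bash
python3 lev.py
```

```text
18.4 [ 0.4648 -0.4329  0.0984] [-0.4023  1.0225  0.0706] finger ang 179.31927645211343 0.06567375101826929
wrist [0.4674, -0.4084, 0.0927] 0.98 ang 158.1516395985798 clicks 3.6516120133806726
top [0.4728, -0.5912, 0.0005] 0.7 ang 249.87973173547852 clicks 0.5940089421507158
```

>>> carry_out(
  moves=[
    [0.03, -0.01, 0, 0],
    [0.05, -0.02, 0, 0],
    [0.06, -0.03, 0, 0],
    [0.06, -0.03, 0, 0],
  ],
)

```text
t: 18.93
tool_pos: [0.4662, -0.4282, 0.0985]
tcp_rot: [[0.532, 0.847, -0.0], [0.847, -0.532, 0.001], [0.0, -0.001, -1.0]]
wrist_force: [0.3, 0.5, 0.2]
width: 0.007
finger_force: 0.0
```

>>> carry_out(
  moves=[
    [-0.1, 0, 0, 0],
    [-0.2, 0, -0.2, 0],
    [-0.3, 0, -0.5, 0],
    [-0.4, 0, -0.8, 0],
    [-0.5, 0, -1, 0],
  ],
)

```text
t: 19.35
tool_pos: [0.4397, -0.4729, 0.2014]
tcp_rot: [[0.532, 0.847, 0.001], [0.847, -0.532, -0.002], [-0.001, 0.002, -1.0]]
wrist_force: [2.0, 0.0, 0.4]
width: 0.006
finger_force: 0.0
```

>>> carry_out(
  moves=[
    [-0.3, 0, -0.3, 0],
    [-0.4, 0, -0.7, 0],
    [-0.4, 0, -0.9, 0],
    [-0.4, 0, -0.9, 0],
  ],
)

```text
t: 19.68
tool_pos: [0.4191, -0.509, 0.2949]
tcp_rot: [[0.534, 0.846, 0.006], [0.846, -0.533, -0.009], [-0.004, 0.009, -1.0]]
wrist_force: [0.7, 0.4, 0.9]
width: 0.007
finger_force: 0.0
```

```bash
python3 lev.py; python3 - <<'E'
from h import *
c=r.get_calibration("wrist"); im,d=r.grab_frame("wrist"); P=cloud(c,d); cv2.imwrite("pics/w8.png",im)
A=np.array([.5305,-.4337]); q=P[...,:2]-A; R=np.hypot(q[...,0],q[...,1])
k=(d>0)&(P[...,2]>.100)&(P[...,2]<.12)&(R>.04)&(R<.09); g=np.degrees(np.arctan2(q[...,1],q[...,0]))%360
print(k.sum(),np.median(g[k]),(267.7-np.median(g[k]))/30)
E
```

```text
19.6833 [ 0.4191 -0.509   0.2949] [0.6735 0.4077 0.8992] finger ang 214.05883592952569 0.1344731512977169
wrist [0.4794, -0.3975, 0.0948] 0.87 ang 144.68567570253987 clicks 4.100477476582004
top [0.6081, -0.3059, 0.0791] 0.43 ang 58.7339285563788 clicks 6.965535714787373
top [0.4788, -0.3919, 0.0914] 0.39 ang 141.04409216224113 clicks 4.221863594591962
883 146.39098374962992 4.043633875012335
```

View pics/w8.png

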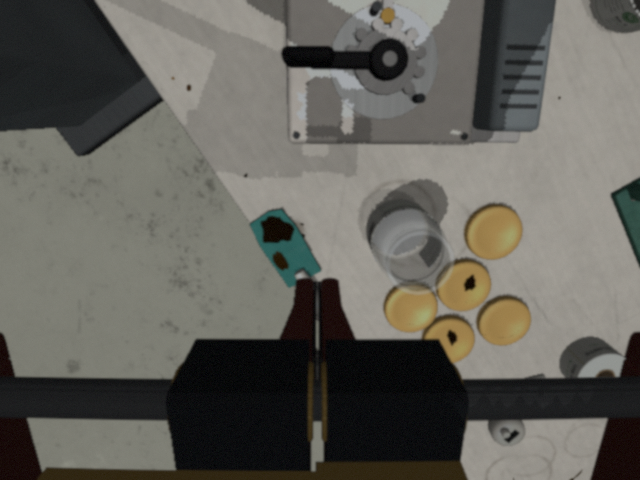

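The lever points straight to the dispenser's front, from hub (388,58) to paddle (305,55). That is 120° from the stop, i.e. the fourth click. The arm is clear of everything.

```bash
python3 -c "
from workcell import r
print(r.hand_in())"
```

```text
the job is handed in; nothing more can be done
None
```

The roller is home under the roofed catch, the selector is on the fourth click from its off stop, the jars and tally were never touched, and the job is handed in at about 20 s of the 67 s; hand-in returned no verdict.

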